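Rake the offcut out from under the belt sander

ROBOT

A 7-joint arm with a two-finger parallel gripper is mounted at the origin on the work surface. World frame = base frame: x ahead of the robot, y to its left, z up, the work surface at z = 0. Lengths are in m, angles in rad, forces in N, time in s.
With the tool pointing down it reaches from about 0.375 to 0.925 m from the base axis. Payload 3.1 kg.
Tool frame: the origin (TCP) lies between the finger pads; the fingertips stand 19 mm ahead of it and the grasp point (between the pads) is the TCP; z points along the fingers, y is the direction in which the jaws open and shut (so a half turn about z gives the same grasp; the last joint's range is limited). The gripper opens to 85 mm and grips with 20 to 120 N. Pads are 22 mm wide; open, the fingers measure 114 mm over their backs; the gripper's body (76 mm by 85 mm) begins 54 mm behind the grasp point. The pads swing forward as they close: fully open they stand 13 mm farther back than shut.
Start: joints at [-1.422, 0.383, 0.044, 1.598, -0.018, 1.161, -0.05], TCP at [0.159, 0.63, 0.25] pointing down, gripper open.
Joint ranges: [-2.61, 2.61], [-0.41, 2.15], [-1.48, 1.57], [0, 2.5], [-1.57, 4.71], [0.05, 1.97], [-2.85, 2.85]. Speed limits (rad/s): [2.79, 2.79, 3.14, 3.14, 3.14, 3.14, 3.14].

INTERFACE

Orientations are given as a unit quaternion [x, y, z, w].
In Python, from bench import move_ptp, movel, move_j, move_gripper, pause, inverse_kinematics, read_camera, camera_params, MotionError, sign_off, look_for, tip_of, read_time_s, read_qpos, read_joint_vel, read_effort, read_eef_pos, read_tcp_rot, read_ft_force, read_ft_torque, read_finger_gap gives the robot as it stands. Calls block until the motion is done:
- move_ptp(position, orientation): joint-space move of the TCP to a pose.
- movel(position, orientation=None, speed=0.15): straight line of the TCP; orientation=None keeps the orientation; speed is the mean speed in m/s.
- move_j(angles): joint-space move.
- move_gripper(opening, effort=None): finger opening in m; effort is the grip in N (None keeps the last); returns when the fingers have stopped.
- pause(seconds).
- inverse_kinematics(position, orientation): joint angles nearest the present ones, or None.
- read_camera(name): name is "scene" or "side" or "wrist"; returns the picture (480x640x3 uint8, red, green, blue); there is no depth.
- camera_params(name): a dict with "K" (3x3 intrinsics, pixels), "camera_from_world" (4x4, takes a point from world to camera coordinates). Camera axes: x right, y down, z forward; pixel columns grow to the right and rows downward; lengths in m; the calibration is good to about 2 mm. A picture is of the moment at which its call begins: read the wrist's pose just before it. camera_params takes no time and is no camera call; for the wrist camera it gives the pose at the moment of the call.
A pose or a line that the arm cannot do raises MotionError and nothing moves.
- sign_off(): hands the job in, once; it reports no verdict.
Trained networks look in the newest picture that a camera, given by its name, has taken for a name from the list of things; names that differ only in an ending like _2 or _b are one class to them, and where a whole thing is asked for, a point or a joint stands for the part that bears it (a point fixed in the world has none). Each returns a list of dicts, best first, with "confidence" (0 to 1); they miss things now and then, are a little off and sometimes report something else, mostly with a low value. They report only what shows in the picture. A call takes as long as a camera call. They do not tell look-alikes from the thing itself.
- look_for(camera, name): "at" ([column, row] in pixels, amid what is visible of it).
- tip_of(camera, name): "at" ([column, row] in pixels: a listed point, or the origin of a listed thing).
Readings, each from a call of its own:
- read_time_s(): time.
- read_qpos(): joint angles.
- read_joint_vel(): joint speeds.
- read_effort(): joint torques, N m.
- read_eef_pos(): TCP position.
- read_tcp_rot(): TCP orientation.
- read_ft_force(): force on the tool from outside, world axes, zero at the start.
- read_ft_torque(): the same for the moment, N m.
- read_finger_gap(): finger opening in m.
Only numpy, scipy, OpenCV 4.12 (cv2) and the standard library are available. Lean on these libraries where they do the work, as an engineer would, in place of code of your own. Each camera call takes 0.05 s, during which the arm holds its last target.

TASK

A wooden offcut has fallen under the belt sander's table: get it out with the chip rake, never touching the offcut with the gripper or arm. The rake was shoved handle-first into the low plywood shelf: pull it out by its neck, set it down on the bench and let go, then take it by its wooden handle, reach its head in under the table behind the offcut and rake the offcut out onto the open bench just in front of the table. Leave the offcut and the whole rake lying on the bench clear of the table, and do not disturb the glue bottle, the jar or the cork sanding block.

Things in the scene. Friction and masses are not known exactly. Their poses are not given: they have to be found in the camera images.
- sander: Bench belt sander, fixed. Origin on the bench below the middle of the front edge of its dark steel table (the edge facing the robot); x into the machine, y along the edge, z up. In mm: table underside 105, top 113 above the bench; two plates, x 0 to 200, |y| 35 to 140, with an open slot 70 wide between them, through which the offcut shows from above.
- sander_bay (a point): Point on the bench under the sander's table, 86 mm behind its front edge, middle of the bay that is open to the front (axes as sander). Bay walls: cheeks 85 mm either side (40 to 190 mm behind the front edge), back plate 172 mm behind the front edge. An upright belt arm 345 mm high stands behind the back plate.
- shelf: Low plywood bench shelf, fixed, with a red tray on its rear half. Origin: on the bench in the middle of its open mouth; x points into it, z up. In mm: 160 deep, 190 wide, clear height 45, board top at 57, tray (x = 72 to 148) top at 87; inside clear width 160.
- rake_grip (a point): Centre of the wooden handle of the chip rake, a T lying on the bench, 160 g. In mm: handle 100 long x 22 wide x 30 tall, then a steel neck 10 x 10 whose underside is 20 above the bench, clear of the offcut, then a crossbar head 30 tall reaching the bench. x from handle to head, y across, z up. Balance point about 40 from here towards the head. At first the whole handle is in the shelf, 35 to 48 behind its mouth.
- rake_neck (a point): Point on the same rake's neck, 145 mm from rake_grip towards the head, about 55 mm outside the shelf's mouth at the start; the neck is 10 mm wide here, its centre 25 mm above the bench, axes as rake_grip.
- rake_head (a point): Centre of the same rake's head, 194 mm from rake_grip: a flat steel bar 80 mm wide across, 12 mm thick along the rake, 30 mm tall, centre 15 mm above the bench; axes as rake_grip.
- offcut_center (a point): Centre of the loose wooden offcut, a block 36 (x) x 60 (y) x 14 (z) mm, about 25 g, flat on the bench under the sander's table, 50 to 80 mm behind the front edge at the start.
- glue: White glue bottle standing on the bench, radius 30 mm, 160 mm tall; origin at the centre of its underside. Bystander.
- jar: Glass jar with a steel lid, radius 34 mm, 85 mm tall; origin at the centre of its underside. Bystander.
- sandblock: Cork sanding block 70 x 110 x 40 mm tall; origin at the centre of its underside. Bystander.
Mind the look-alikes: they are no part of the job. Several things have the shape of the shelf; the one meant has the colours described above. There is more than one size of the part that bears offcut_center; the job needs the smaller.

How it is judged:
By the outcome, as a careful person would: the job done as asked, in the order asked, and still so for the second after the job is handed in, with the robot touching nothing.
It also fails if it takes over 67 s, if anything falls off the work surface, if the arm or the gripper's body presses on something with over 40 N, if the wrist force passes 120 N, or if a joint passes its speed limit or range.

## Working session

There is one attempt and no reset: what is moved stays moved. The work goes in short steps, each a Python script; the robot and the scene stay as the last script left them, time stands still between calls to the robot, and variables do not carry over. Pictures are saved under pics/ and viewed, and the job is handed in when it is done.

```bash
mkdir -p pics; ls; python3 - <<'E'
from bench import *
import cv2
for c in ["scene","side","wrist"]:
    im=read_camera(c); cv2.imwrite(f"pics/{c}0.png",im[:,:,::-1])
    p=camera_params(c); print(c,p["K"],p["camera_from_world"])
    if c!="wrist":
        for n in ["sander","shelf","rake_neck","rake_head","rake_grip","offcut_center","glue","jar","sandblock"]:
            print(n,[(d["at"],round(d["confidence"],2)) for d in tip_of(c,n)[:4]])
print(read_time_s())
E
```

```text
pics
scene [[484.7287738    0.         325.27815681]
 [  0.         484.7287738  234.50536696]
 [  0.           0.           1.        ]] [[ 0.5735534   0.81911139 -0.00964546 -0.24303738]
 [ 0.51666569 -0.37086377 -0.77169724 -0.21206707]
 [-0.63568314  0.4376261  -0.63591693  1.53191241]
 [ 0.          0.          0.          1.        ]]
sander [([321.3, 307.3], 0.83)]
shelf [([397.1, 212.9], 0.97), ([351.4, 170.1], 0.76)]
rake_neck [([382.6, 219.7], 0.64)]
rake_head [([369.7, 228.6], 0.94)]
rake_grip []
offcut_center [([339.5, 318.5], 0.62), ([265.1, 289.7], 0.59)]
glue [([454.5, 258.9], 0.58)]
jar [([184.4, 336.2], 0.77)]
sandblock [([493.5, 225.2], 0.78)]
side [[449.30991774   0.         319.55014904]
 [  0.         449.30991774 233.09093692]
 [  0.           0.           1.        ]] [[ 0.67098761 -0.74146499  0.00230219 -0.3434894 ]
 [-0.39138571 -0.3568176  -0.84823253  0.21245473]
 [ 0.62975618  0.56825248 -0.52961899  0.71387347]
 [ 0.          0.          0.          1.        ]]
sander []
shelf [([243.4, 216.6], 0.59)]
rake_neck [([259.4, 211.6], 0.58)]
rake_head [([275.7, 224.5], 0.69)]
rake_grip [([223.9, 199.7], 0.87)]
offcut_center [([402.8, 273.8], 0.88)]
glue [([297.6, 186.3], 0.56)]
jar [([499.9, 325.6], 0.7)]
sandblock [([252.2, 175.4], 0.9)]
wrist [[359.77125534   0.         316.70947299]
 [  0.         359.77125534 239.9445271 ]
 [  0.           0.           1.        ]] [[ 2.44430319e-01  9.69666823e-01  2.67390933e-04 -6.50995988e-01]
 [ 9.34675497e-01 -2.35683216e-01  2.66148714e-01 -3.39637516e-02]
 [ 2.58138597e-01 -6.48048911e-02 -9.63931943e-01  3.77564344e-01]
 [ 0.00000000e+00  0.00000000e+00  0.00000000e+00  1.00000000e+00]]
1.05
```

View pics/scene0.png

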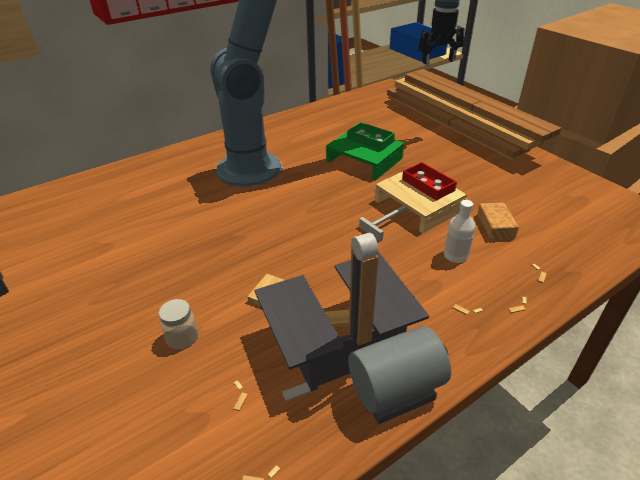

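View pics/side0.png

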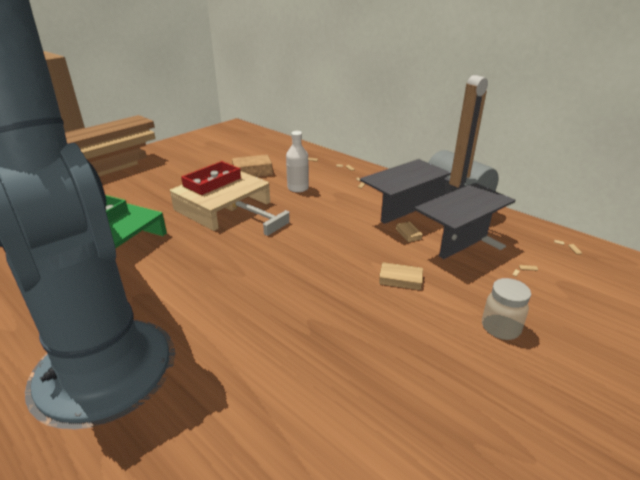

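View pics/wrist0.png

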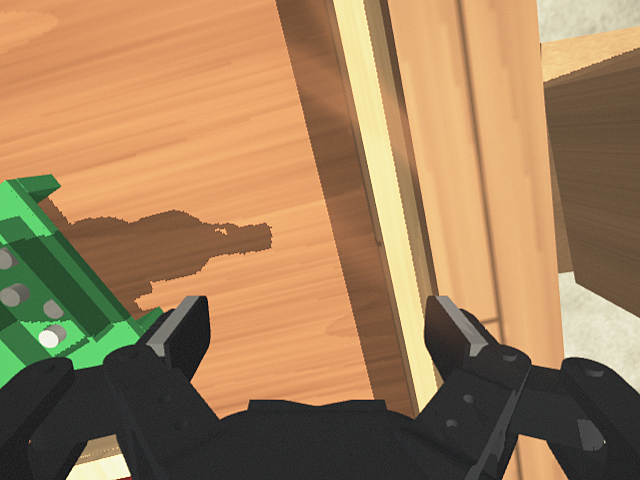

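```bash
python3 - <<'E'
import cv2
a=cv2.imread("pics/scene0.png")[120:400,150:530]; cv2.imwrite("pics/scene0c.png",cv2.resize(a,(800,589),interpolation=2))
a=cv2.imread("pics/side0.png")[100:380,180:560]; cv2.imwrite("pics/side0c.png",cv2.resize(a,(800,589),interpolation=2))
E
```

```text
(no output)
```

View pics/scene0c.png

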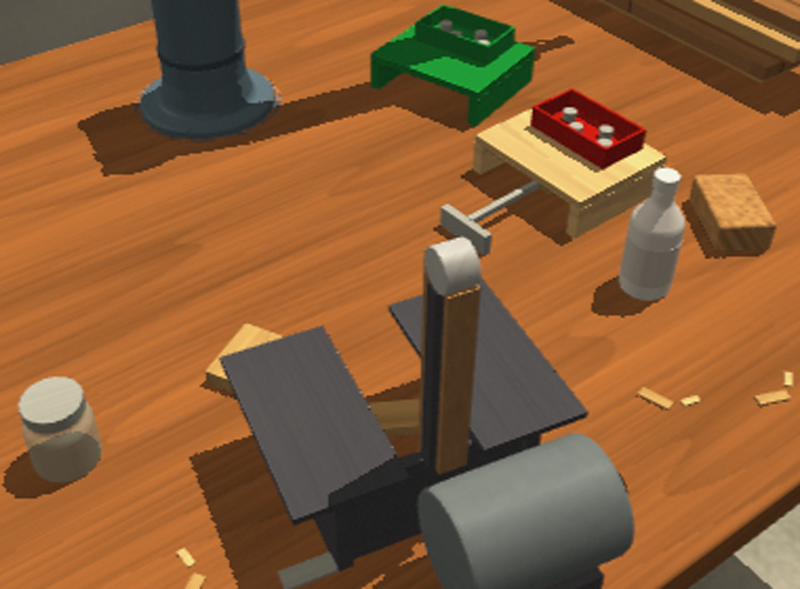

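View pics/side0c.png

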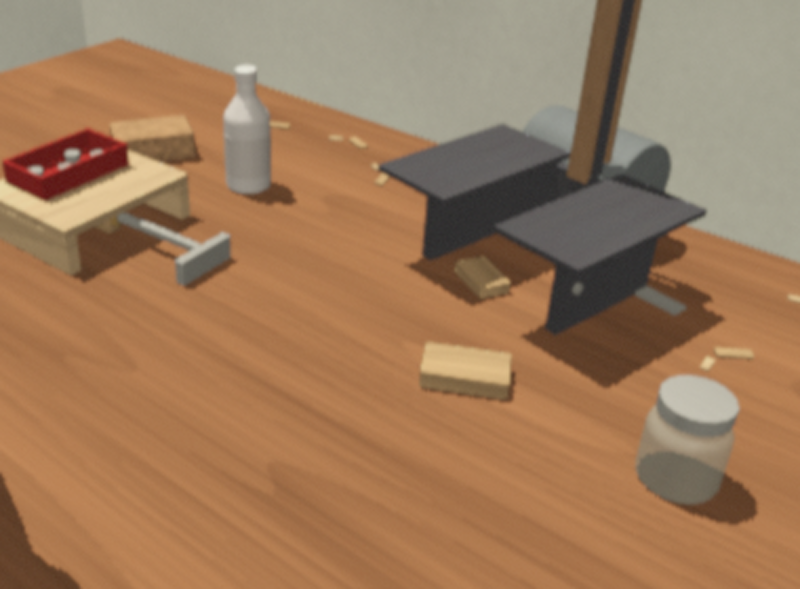

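Candidates:
- **Shelf:** green at scene (365,150), and plywood with the red tray at scene (420,195). The plywood one with the red tray is meant.
- **Offcut:** the larger block in the open in front of the table at scene (268,290) / side (402,275), and the small one under the table, seen through the slot at scene (339,318) / side (408,231). The one under the table is meant.

Both choices are clear in the enlarged crops. Next I fit the poses.

```bash
cat > h.py <<'E'
import numpy as np, cv2
from bench import *
from scipy.optimize import least_squares
P={c:camera_params(c) for c in ["scene","side"]}
def proj(p,X):
    X=np.atleast_2d(X); c=p["camera_from_world"]; Y=X@c[:3,:3].T+c[:3,3]
    u=Y@p["K"].T; return u[:,:2]/u[:,2:]
def ray(p,uv,z):
    c=p["camera_from_world"];R=c[:3,:3];o=-R.T@c[:3,3]
    d=R.T@np.linalg.solve(p["K"],[uv[0],uv[1],1]); s=(z-o[2])/d[2]; return o+s*d
def S(a): return (150+.475*a[0],120+.4754*a[1])
def D(a): return (180+.475*a[0],100+.4754*a[1])
def T(q,X):
    X=np.atleast_2d(X).astype(float);c,s=np.cos(q[2]),np.sin(q[2])
    return np.c_[q[0]+c*X[:,0]-s*X[:,1],q[1]+s*X[:,0]+c*X[:,1],X[:,2]]
def fit(obs,q0):
    # obs: list (cam or params, pix, local xyz)
    f=lambda q:np.concatenate([(proj(P[o[0]] if isinstance(o[0],str) else o[0],T(q,[o[2]]))[0]-o[1]) for o in obs])
    r=least_squares(f,q0,loss='soft_l1'); return r.x,f(r.x).reshape(-1,2).round(1)
def down(yaw): # tool z down, tool y axis at world yaw+90deg -> x at yaw
    from scipy.spatial.transform import Rotation as R
    c,s=np.cos(yaw),np.sin(yaw)
    return R.from_matrix(np.array([[c,s,0],[s,-c,0],[0,0,-1]]).astype(float)).as_quat()
E
python3 - <<'E'
from h import *
z=.113
ob=[]
for uv,l in [((222,355),(0,-.14)),((325,327),(0,-.035)),((295,520),(.2,-.14)),((390,310),(0,.035)),((587,412),(.2,.14))]: ob.append(("scene",S(uv),(*l,z)))
for uv,l in [((382,166),(0,.14)),((435,195),(0,.035)),((502,127),(.2,.14)),((497,228),(0,-.035)),((583,265),(0,-.14)),((705,213),(.2,-.14))]: ob.append(("side",D(uv),(*l,z)))
q,r=fit(ob,[.6,0,0]); print("sander",q,r.tolist())
z=.057
ob=[]
for uv,l in [((475,140),(0,.095)),((582,205),(0,-.095)),((665,157),(.16,-.095))]: ob.append(("scene",S(uv),(*l,z)))
for uv,l in [((77,235),(0,.095)),((188,178),(0,-.095))]: ob.append(("side",D(uv),(*l,z)))
g=ray(P["scene"],S((530,180)),.057); g2=ray(P["scene"],S((620,140)),.057);d=g2-g
q,r=fit(ob,[g[0],g[1],np.arctan2(d[1],d[0])]); print("shelf",q,r.tolist())
print("head",ray(P["scene"],(369.7,228.6),.015),ray(P["side"],(275.7,224.5),.015))
print("neck",ray(P["scene"],(382.6,219.7),.025),ray(P["side"],(259.4,211.6),.025))
print("offcut",ray(P["scene"],(339.5,318.5),.007),ray(P["side"],(409,231),.007))
print("decoy",ray(P["scene"],(265.1,289.7),.007),ray(P["side"],(402.8,273.8),.007))
print("glue",ray(P["scene"],(454.5,258.9),0),ray(P["side"],(297.6,186.3),0))
print("jar",ray(P["scene"],(184.4,336.2),0),ray(P["side"],(499.9,325.6),0))
print("block",ray(P["scene"],(493.5,225.2),0),ray(P["side"],(252.2,175.4),0))
print(read_eef_pos(),read_tcp_rot(),down(0))
E
```

```text
sander [ 0.61456791 -0.1469098  -0.19719917] [[-0.8, 0.9], [-0.6, -1.0], [-0.2, 0.4], [-0.4, -2.5], [1.6, -0.1], [-1.5, -1.8], [4.9, 0.8], [0.5, -2.8], [-0.8, -2.5], [-1.1, 1.0], [1.5, -2.9]]
shelf [0.47119074 0.20650571 1.6569045 ] [[-1.7, -0.8], [0.0, -0.0], [-0.0, -0.7], [-0.4, -2.1], [2.7, -3.3]]
head [0.47762034 0.10389081 0.015     ] [0.46972215 0.10129214 0.015     ]
neck [0.47770535 0.14680923 0.025     ] [0.47377345 0.16261397 0.025     ]
offcut [ 0.6719609  -0.13645252  0.007     ] [ 0.66836718 -0.14063353  0.007     ]
decoy [ 0.50423873 -0.22433134  0.007     ] [ 0.51869493 -0.22148242  0.007     ]
glue [0.67775104 0.21046825 0.        ] [0.67183161 0.22816933 0.        ]
jar [ 5.17304335e-01 -4.26203437e-01 -1.11022302e-16] [ 0.51468923 -0.42780968  0.        ]
block [0.64483649 0.39352178 0.        ] [0.63344465 0.37841402 0.        ]
[0.15876554 0.63031582 0.25028696] [ 1.23035597e-01  9.92402258e-01 -6.75825318e-06 -4.56146432e-06] [1. 0. 0. 0.]
```

```bash
python3 - <<'E'
from h import *
print(np.round(read_qpos(),2))
for nm,p,y in [("neck",(.473,.152,.15),-85),("neck",(.473,.152,.15),95),("neck low",(.473,.152,.025),-85),("nl",(.473,.152,.025),95),("pulled",(.485,-.04,.025),-85),("pulled",(.485,-.04,.025),95),("grip",(.475,.107,.022),-85),("grip",(.475,.107,.022),95),("in",(.545,-.12,.05),-11),("in",(.545,-.12,.05),169),("out",(.40,-.085,.022),-11),("out",(.40,-.085,.022),169)]:
    q=inverse_kinematics(list(p),list(down(np.radians(y)))); print(nm,y,None if q is None else np.round(q,2))
E
```

```text
[-1.42  0.38  0.04  1.6  -0.02  1.16 -0.05]
neck -85 [ 0.64  0.53 -1.23  2.01  0.59  1.03  2.36]
neck 95 [-0.91  0.24  0.58  2.07 -0.17  0.87 -0.15]
neck low -85 [ 0.62  0.91 -1.25  2.06  1.06  1.04  2.04]
nl 95 [-0.8   0.48  0.47  2.12 -0.36  0.62  0.01]
pulled -85 [-1.03  1.12  1.36  2.16 -1.29  1.16 -2.02]
pulled 95 [-0.77  0.62  0.91  2.16 -0.76  0.72  0.75]
grip -85 [ 0.71  0.91 -1.25  2.08  1.06  1.03  2.12]
grip 95 [-0.73  0.47  0.49  2.14 -0.38  0.61  0.11]
in -11 [-0.6   0.7   0.94  1.99 -0.76  0.86 -1.  ]
in 169 [-0.4   0.57  0.66  1.98 -0.5   0.76  1.94]
out -11 [-0.49  0.39  0.66  2.33 -0.47  0.55 -1.23]
out 169 [-0.44  0.38  0.6   2.32 -0.42  0.54  1.87]
```

```bash
python3 - <<'E'
from h import *
move_ptp([.473,.13,.22],list(down(np.radians(95))))
p=camera_params("wrist"); im=read_camera("wrist"); cv2.imwrite("pics/w1.png",im[:,:,::-1])
np.save("pw1.npy",np.vstack([np.c_[p["K"],[0,0,0]],p["camera_from_world"]]))
for n,z in [("rake_neck",.025),("rake_head",.015),("rake_grip",.015)]:
    for d in tip_of("wrist",n)[:2]: print(n,d,ray(p,d["at"],z))
print(proj(p,T([.471,.2065,1.657],[(0,.095,.057),(0,-.095,.057)])))
print(read_time_s(),read_eef_pos())
E
```

```text
rake_head {'at': [319.8, 239.1], 'confidence': 0.65} [0.47793362 0.11094311 0.015     ]
[[198.0570318  131.73289648]
 [447.47137331 132.82328912]]
3.375 [0.4729922  0.13091916 0.22002155]
```

View pics/w1.png

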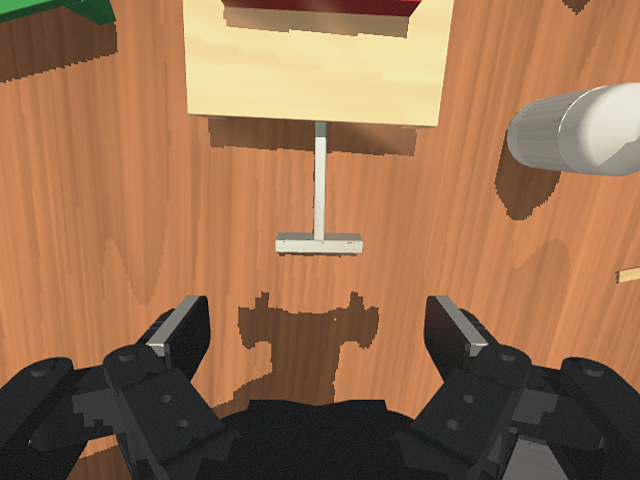

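```bash
python3 - <<'E'
from h import *
a=np.load("pw1.npy"); p={"K":a[:3,:3],"camera_from_world":a[3:]}
A=ray(p,(320.5,125),.03);B=ray(p,(319.5,232),.03);print(A,B,np.degrees(np.arctan2(*(B-A)[1::-1])))
L=ray(p,(276,234),.03);R=ray(p,(362,234),.03);print("head back top",L,R,R-L)
L=ray(p,(276,254),.0);R=ray(p,(362,254),.0);print("head front bottom",L,R,R-L)
print("shelf",ray(p,(189,113),.057),ray(p,(438,125),.057))
print("neck from side",ray(P["side"],D((150,227)),.03))
E
```

```text
[0.46892063 0.21272326 0.03      ] [0.47653882 0.12155061 0.03      ] -85.22358274861918
head back top [0.43779962 0.11619005 0.03      ] [0.51473425 0.12314296 0.03      ] [0.07693463 0.00695291 0.        ]
head front bottom [0.43628017 0.08757492 0.        ] [0.52189314 0.09530724 0.        ] [0.08561297 0.00773232 0.        ]
shelf [0.36953612 0.21123889 0.057     ] [0.55743496 0.21964341 0.057     ]
neck from side [0.46689276 0.18418411 0.03      ]
```

```bash
python3 - <<'E'
from h import *
q=list(down(np.radians(94.8)))
move_ptp([.4735,.156,.09],q)
move_gripper(.05)
movel([.4735,.156,.026],speed=.1)
move_gripper(0.0,effort=50)
print(read_finger_gap(),read_ft_force(),read_eef_pos())
im=read_camera("side"); cv2.imwrite("pics/s2.png",im[:,:,::-1])
movel([.4735+.083*.05,.156-.9965*.05,.026],speed=.08)
print(read_finger_gap(),read_ft_force(),read_time_s())
im=read_camera("wrist"); cv2.imwrite("pics/w2.png",im[:,:,::-1])
E
```

```text
0.009159212336241094 [-0.39571251  0.32448025  4.23652784] [0.47422441 0.15631089 0.02669332]
0.008643203560447626 [-1.13382888  0.65486359  7.44619632] 6.4667
```

View pics/w2.png

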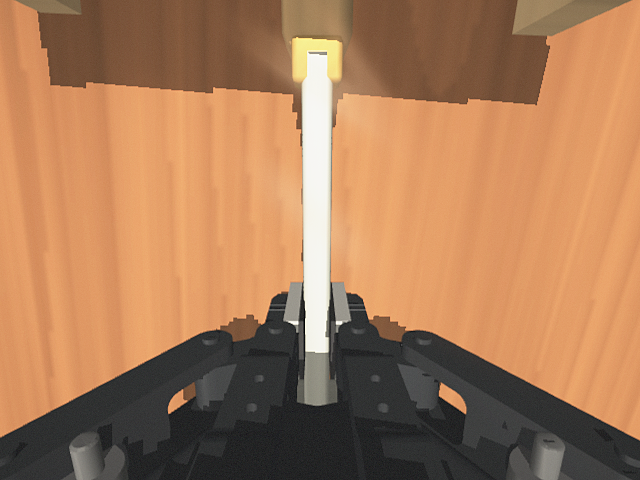

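The neck is gripped at (317,300) and the handle is emerging at (317,60), in line with the pull.

```bash
python3 - <<'E'
from h import *
d=.195
movel([.4735+.083*d,.156-.9965*d,.026],speed=.12)
print(read_finger_gap(),read_ft_force(),read_eef_pos())
move_gripper(.05)
e=read_eef_pos()
movel([e[0],e[1],.12],speed=.2)
move_ptp([.478,.06,.24],list(down(np.radians(94.8))))
p=camera_params("wrist"); im=read_camera("wrist"); cv2.imwrite("pics/w3.png",im[:,:,::-1])
np.save("pw3.npy",np.vstack([np.c_[p["K"],[0,0,0]],p["camera_from_world"]]))
for n,z in [("rake_neck",.025),("rake_head",.015),("rake_grip",.015)]:
    for x in tip_of("wrist",n)[:2]: print(n,x,ray(p,x["at"],z))
im=read_camera("side"); cv2.imwrite("pics/s3.png",im[:,:,::-1])
for n,z in [("rake_head",.015),("rake_grip",.015),("offcut_center",.007)]:
    for x in tip_of("side",n)[:2]: print(n,x,ray(P["side"],x["at"],z))
a=im[140:340,330:530]; cv2.imwrite("pics/s3c.png",cv2.resize(a,(600,600),interpolation=2)[:,:,::-1])
print(read_time_s())
E
```

```text
0.008966170344271546 [-0.52397508  2.7797009   7.59882007] [ 0.490182   -0.03783099  0.02666979]
rake_neck {'at': [322.7, 304.8], 'confidence': 0.86} [ 0.49014418 -0.03329551  0.025     ]
rake_head {'at': [321.2, 344.0], 'confidence': 0.61} [ 0.49317825 -0.08448211  0.015     ]
rake_grip {'at': [322.4, 166.9], 'confidence': 0.69} [0.47787451 0.10363538 0.015     ]
rake_head {'at': [341.4, 249.8], 'confidence': 0.72} [ 0.49230066 -0.08130694  0.015     ]
rake_grip {'at': [501.1, 327.8], 'confidence': 0.7} [ 0.49342601 -0.43577522  0.015     ]
rake_grip {'at': [278.8, 219.7], 'confidence': 0.57} [0.49011993 0.11222531 0.015     ]
offcut_center {'at': [403.7, 272.2], 'confidence': 0.71} [ 0.52448554 -0.21985752  0.007     ]
10.025
```

View pics/w3.png

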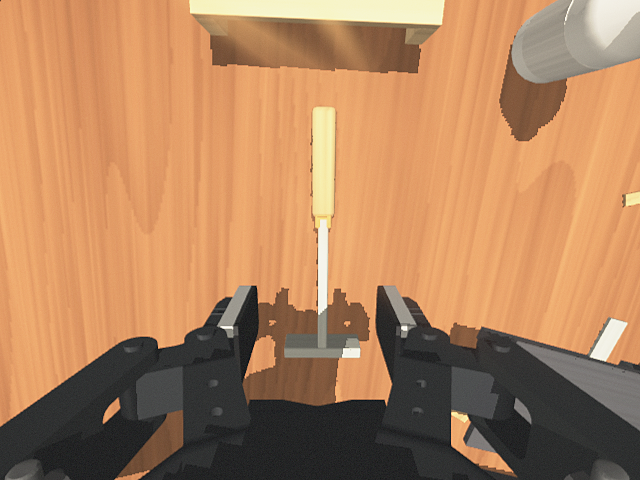

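View pics/s3.png

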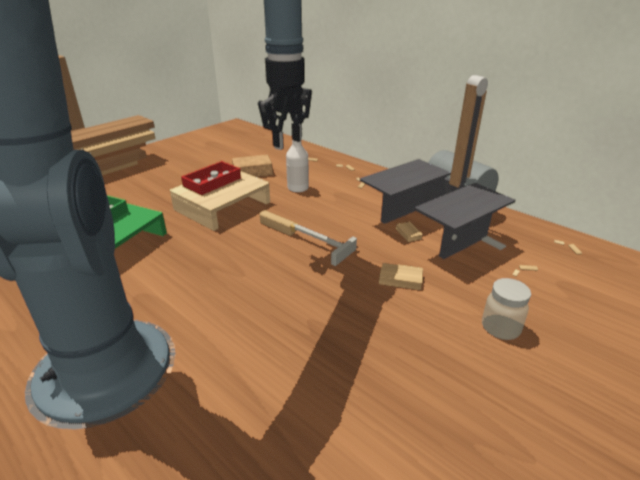

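View pics/s3c.png

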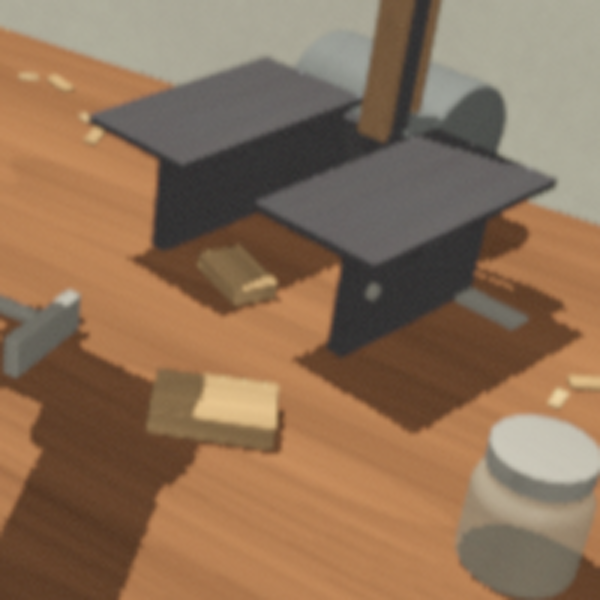

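```bash
python3 - <<'E'
from h import *
sq=np.array([.6146,-.1469,-.1972])
def loc(X):
    c,s=np.cos(sq[2]),np.sin(sq[2]); d=np.array(X[:2])-sq[:2]; return np.round([c*d[0]+s*d[1],-s*d[0]+c*d[1]],4)
F=lambda c:(330+c[0]/3,140+c[1]/3)
C=[ray(P["side"],F(c),.014) for c in [(235,243),(275,279),(240,292),(200,256)]]
for x in C: print(x,loc(x))
print("c",np.mean(C,0),loc(np.mean(C,0)))
print("dec",[loc(ray(P["side"],F(c),.02)) for c in [(158,370),(280,380),(275,425),(150,412)]])
for n in ["sander"]: print(tip_of("scene",n))
E
```

```text
[ 0.6960773  -0.12019049  0.014     ] [0.0747 0.0422]
[ 0.67029649 -0.17251507  0.014     ] [ 0.0596 -0.0142]
[ 0.63641844 -0.16279134  0.014     ] [ 0.0245 -0.0113]
[ 0.66029942 -0.11087788  0.014     ] [0.0378 0.0443]
c [ 0.66577291 -0.1415937   0.014     ] [0.0491 0.0152]
dec [array([-0.1006, -0.0538]), array([-0.0422, -0.1111]), array([-0.0816, -0.1428]), array([-0.1371, -0.0849])]
[{'at': [321.3, 307.3], 'confidence': 0.83}]
```

The rake lies free on the bench with its handle at (322,165) in the wrist view. Next I take the handle, lift it, and line it up in front of the bay.

```bash
cat >> h.py <<'E'
sq=np.array([.6146,-.1469,-.1972])
def W(x,y,z): return list(T(sq,[(x,y,z)])[0])
def loc(X):
    c,s=np.cos(sq[2]),np.sin(sq[2]); d=np.array(X[:2])-sq[:2]; return np.round([c*d[0]+s*d[1],-s*d[0]+c*d[1]],4)
Q2=list(down(sq[2]+np.pi))
E
python3 - <<'E'
from h import *
q=list(down(np.radians(94.8)))
move_ptp([.4788,.095,.09],q)
movel([.4788,.095,.023],speed=.1)
move_gripper(0.0,effort=90)
print(read_finger_gap(),read_ft_force(),read_eef_pos())
movel([.4788,.095,.06],speed=.1)
print(read_ft_force(),read_ft_torque())
move_ptp(W(-.212,.017,.06),Q2)
print(read_ft_force(),read_finger_gap(),read_eef_pos())
im=read_camera("side"); cv2.imwrite("pics/s4.png",im[:,:,::-1])
for n,z in [("rake_head",.052),("rake_grip",.052)]:
    for x in tip_of("side",n)[:2]: print(n,x,loc(ray(P["side"],x["at"],z)))
im=read_camera("scene"); cv2.imwrite("pics/c4.png",im[:,:,::-1])
for n,z in [("rake_head",.052),("rake_grip",.052)]:
    for x in tip_of("scene",n)[:2]: print(n,x,loc(ray(P["scene"],x["at"],z)))
print(read_time_s())
E
```

```text
0.020207614649175976 [-1.638641   -0.70288982  6.58178912] [0.47942621 0.09516425 0.02393396]
[ 0.96436322  0.88849443 -1.11961936] [0.045354   0.03168756 0.02164766]
[-0.33559415  0.27841808 -1.77311479] 0.020473126373778582 [ 0.41006618 -0.08836343  0.05974596]
rake_head {'at': [381.8, 223.6], 'confidence': 0.58} [-0.0314  0.0258]
rake_head {'at': [370.8, 227.3], 'confidence': 0.42} [-0.0615  0.0285]
rake_grip {'at': [314.6, 254.1], 'confidence': 0.68} [-0.2203  0.0181]
rake_head {'at': [321.1, 280.8], 'confidence': 0.93} [-0.0251  0.0134]
rake_grip {'at': [289.8, 233.4], 'confidence': 0.89} [-0.2078  0.0082]
14.1083
```

View pics/s4.png

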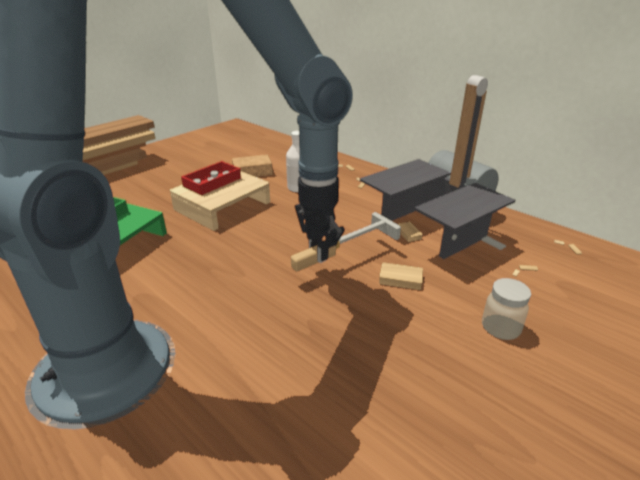

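View pics/c4.png

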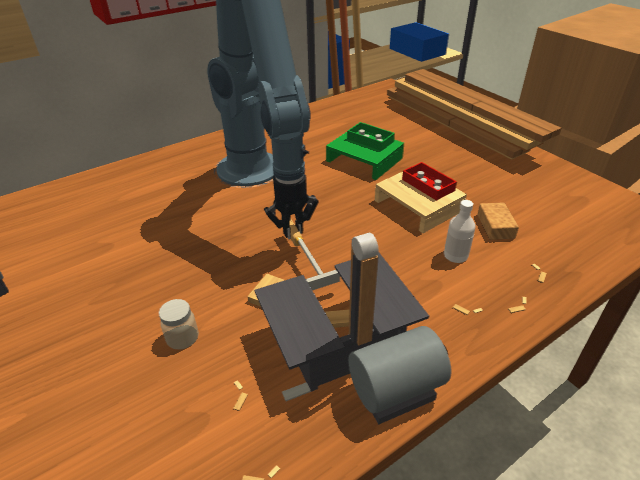

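The rake is level and its head is at side (385,226), square in front of the bay. Going in.

```bash
python3 - <<'E'
from h import *
movel(W(-.068,.016,.058),Q2,speed=.12)
print(read_ft_force())
movel(W(-.068,.016,.025),Q2,speed=.08)
print(read_ft_force(),read_ft_torque(),read_eef_pos())
for c in ["side","scene"]:
    im=read_camera(c); cv2.imwrite(f"pics/{c}5.png",im[:,:,::-1])
    for x in tip_of(c,"rake_grip")[:2]: print(x,loc(ray(P[c],x["at"],.015)))
a=cv2.imread("pics/side5.png")[140:340,280:480];b=cv2.imread("pics/scene5.png")[200:400,230:430]
cv2.imwrite("pics/5.png",cv2.resize(np.hstack([a,b]),(800,400),interpolation=2))
print(read_time_s())
E
```

```text
[-0.24551102  0.54250456 -1.60624898]
[-0.10513424  0.25811331 -0.74259945] [ 0.052433   -0.05132429  0.06412242] [ 0.55029095 -0.1176233   0.02405111]
{'at': [366.3, 246.8], 'confidence': 0.61} [-0.0817  0.0172]
{'at': [314.3, 280.7], 'confidence': 0.92} [-0.0661  0.0134]
16.225
```

View pics/5.png

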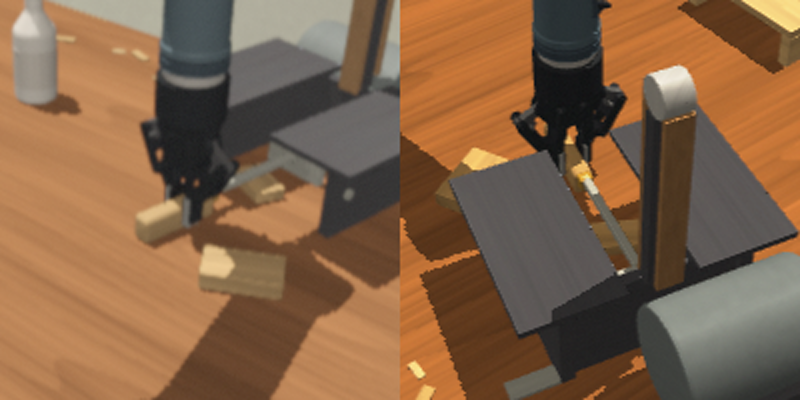

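```bash
python3 - <<'E'
from h import *
movel(W(-.15,.016,.0245),Q2,speed=.08)
print(read_ft_force(),read_finger_gap())
movel(W(-.223,.016,.0245),Q2,speed=.08)
print(read_ft_force(),read_finger_gap(),read_eef_pos())
for c in ["side","scene"]:
    im=read_camera(c); cv2.imwrite(f"pics/{c}6.png",im[:,:,::-1])
    for n,z in [("rake_head",.015),("offcut_center",.007)]:
        for x in tip_of(c,n)[:3]: print(n,x,loc(ray(P[c],x["at"],z)))
a=cv2.imread("pics/side6.png")[140:340,280:480];b=cv2.imread("pics/scene6.png")[200:400,230:430]
cv2.imwrite("pics/6.png",cv2.resize(np.hstack([a,b]),(800,400),interpolation=2))
print(read_time_s())
E
```

```text
[ 0.00837669  0.18413788 -1.99624268] 0.020207785991484994
[-0.44829388  0.20871764 -1.74100036] 0.020147349260905646 [ 0.39983254 -0.08759233  0.02467711]
rake_head {'at': [382.0, 242.6], 'confidence': 0.77} [-0.0426  0.0092]
offcut_center {'at': [400.3, 276.7], 'confidence': 0.82} [-0.0904 -0.0958]
offcut_center {'at': [375.2, 247.1], 'confidence': 0.64} [-0.0583  0.0134]
rake_head {'at': [318.4, 284.9], 'confidence': 0.69} [-0.0498  0.0167]
offcut_center {'at': [265.1, 287.9], 'confidence': 0.64} [-0.0985 -0.0958]
18.7583
```

View pics/6.png

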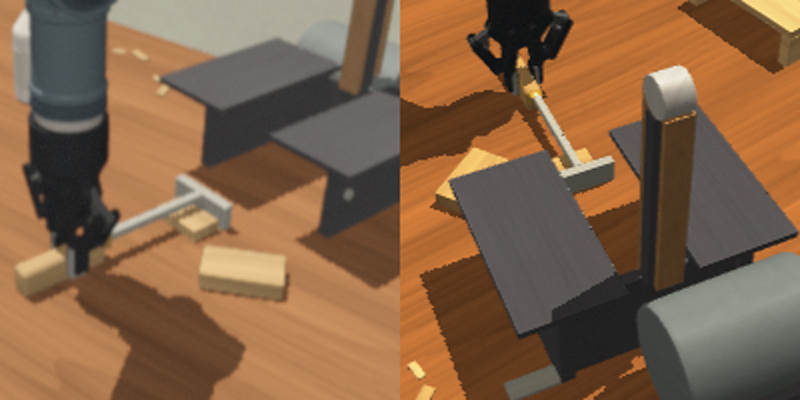

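Offcut at side (375,247), clear of the table and in front of the head. Now I lower, release and back off.

```bash
python3 - <<'E'
from h import *
movel(W(-.223,.016,.0236),Q2,speed=.05)
print(read_ft_force())
move_gripper(.06)
movel(W(-.223,.016,.20),Q2,speed=.15)
print(read_ft_force(),read_finger_gap())
move_ptp([.40,.12,.32],Q2)
for c in ["side","scene"]:
    im=read_camera(c); cv2.imwrite(f"pics/{c}7.png",im[:,:,::-1])
    for n,z in [("rake_head",.015),("rake_grip",.015),("offcut_center",.007)]:
        for x in tip_of(c,n)[:3]: print(n,x,loc(ray(P[c],x["at"],z)))
    for n in ["glue","jar","sandblock"]:
        for x in tip_of(c,n)[:1]: print(n,x,ray(P[c],x["at"],0))
a=cv2.imread("pics/side7.png")[120:360,240:540];b=cv2.imread("pics/scene7.png")[160:400,150:450]
cv2.imwrite("pics/7.png",cv2.resize(np.vstack([a,b]),(375*2,600),interpolation=2) if 0 else cv2.resize(np.hstack([a,b]),(800,320),interpolation=2))
print(read_time_s())
E
```

```text
[-1.10594328  0.76317627  3.50930572]
[-0.73728454  0.17706471 -0.12179173] 0.05986935860860179
rake_head {'at': [378.8, 243.1], 'confidence': 0.78} [-0.0497  0.0119]
offcut_center {'at': [378.4, 247.5], 'confidence': 0.65} [-0.0537  0.008 ]
offcut_center {'at': [402.7, 273.0], 'confidence': 0.62} [-0.0777 -0.0899]
glue {'at': [298.3, 185.1], 'confidence': 0.84} [0.67866718 0.23211125 0.        ]
jar {'at': [501.6, 327.7], 'confidence': 0.8} [ 0.51161117 -0.43222201  0.        ]
sandblock {'at': [251.5, 174.9], 'confidence': 0.94} [0.63435522 0.38263512 0.        ]
rake_head {'at': [321.1, 286.4], 'confidence': 0.79} [-0.0428  0.0204]
rake_grip {'at': [289.5, 238.2], 'confidence': 0.72} [-0.2332  0.0147]
offcut_center {'at': [264.5, 288.9], 'confidence': 0.58} [-0.096 -0.098]
offcut_center {'at': [315.2, 284.2], 'confidence': 0.48} [-0.0622  0.0138]
glue {'at': [454.4, 254.1], 'confidence': 0.84} [0.6652131  0.22337591 0.        ]
jar {'at': [183.0, 334.9], 'confidence': 0.57} [ 5.12337439e-01 -4.27273546e-01  1.11022302e-16]
sandblock {'at': [494.6, 226.1], 'confidence': 0.66} [0.64909896 0.39283995 0.        ]
22.4417
```

View pics/7.png

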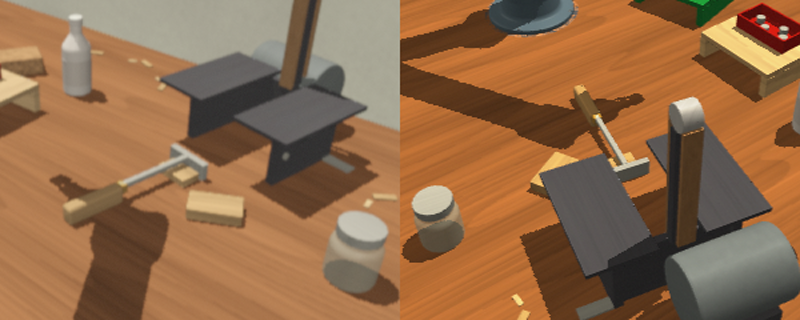

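View pics/scene7.png

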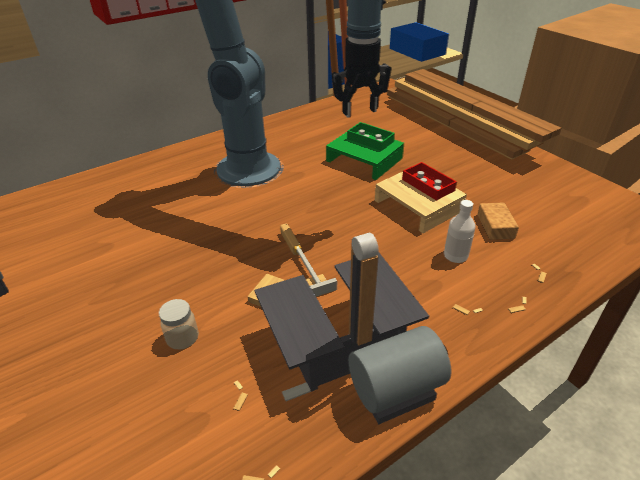

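The rake at scene (290,235) to (320,286) lies flat in front of the table with the offcut by its head. The bystanders are where they were.

```bash
python3 -c "
from bench import *
pause(0.3); print(sign_off(), read_time_s())"
```

```text
the job is handed in; nothing more can be done
the job is handed in; nothing more can be done
```

The offcut is out on the open bench in front of the sander table, and I handed the job in at about 23 s of the 67 s allowed.

**What I did:** I pulled the rake out of the plywood shelf by its neck, left it on the bench and let go. I then took it by the wooden handle, carried its head over the offcut into the bay, lowered it behind and raked the offcut out. Finally I released the rake and moved the arm away. The gripper and arm stayed clear of the offcut throughout.

**Last checks:**
- **Offcut:** its centre is about 55–60 mm in front of the table edge, so it is clear of the table.
- **Rake:** its head centre is about 45 mm in front of the edge, and the whole rake lies flat on the bench.
- **Bystanders:** the glue bottle, jar and sanding block show no visible change in the pictures. Their measured positions agree with the first ones to within a few mm for the jar and block. The glue bottle's position differs by up to 18 mm between the two cameras, which is detector scatter.
- **Forces:** the wrist force read no more than about 8 N whenever I checked it.

**Disagreements:** the two cameras differ by up to about 10 mm on the positions of the head and offcut. The networks also kept reporting the larger look-alike offcut, which I left alone.

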